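Feed one wooden plug and nudge it onto the green spot

ROBOT

A 6-joint arm with a two-finger parallel gripper is mounted at the origin on the work surface. World frame = base frame: x ahead of the robot, y to its left, z up, the work surface at z = 0. Lengths are in m, angles in rad, forces in N, time in s.
With the tool pointing down it reaches from about 0.35 to 0.975 m from the base axis. Payload 4.9 kg.
Tool frame: the origin (TCP) lies at the very end of the fingers, on their centre line; the grasp point (between the pads) lies behind it (manip.grip_depth is the z of the grasp point in the tool frame, in m); z points along the fingers, y is the direction in which the jaws open and shut (so a half turn about z gives the same grasp; the last joint's range is limited). The gripper opens to 85 mm and grips with 20 to 120 N. Pads are 22 mm wide; open, the fingers measure 114 mm over their backs; the gripper's body (76 mm by 85 mm) begins 54 mm behind the grasp point. The pads swing forward as they close: fully open they stand 13 mm farther back than shut.
Start: joints at [1.215, 0.053, 1.613, -0, 1.476, -0.119], TCP at [0.147, 0.608, 0.231] pointing down, gripper open.
Joint ranges: [-3.01, 3.01], [-1.01, 2.22], [0.06, 2.58], [-1.02, 4.17], [0.09, 2.62], [-3.14, 3.14]. Speed limits (rad/s): [2.57, 2.57, 3.14, 3.14, 3.14, 3.14].

INTERFACE

Orientations are given as a unit quaternion [w, x, y, z].
In Python, from plant import state, optics, manip, silhouettes, place_of gives the robot as it stands. The module is installed in compiled form; this text tells all that it offers.
- The arm moves only by the tool jog_arm, never from a script. Its argument "increments" is a list of rows, each an object with "slide": the shift along the tool's x, y, z in mm, a list of three; "rotation": the turn, a rotation vector about the tool's x, y, z in degrees, a list of three. A call has 1 to 20 rows; each row shifts and turns the commanded pose from where the row before left it, along the tool's axes as they then stand; what a row does not reach is not made up. A row lasts 1/12 s, in which the tool goes at most 41.7 mm and 7.16 degrees, less where a joint would pass 70% of its speed; a pose out of reach is approached as far as the arm can. A call with a gripper value outside its range is refused whole. "fingers" is the opening, from 0 (shut) to 1 (fully open), set as the call begins (left out, the last holds). The fingers move at their own pace and stop on an object; the grip force is fixed at half the most. Time passes only in rows, so rows that do not move let the fingers close. It gives the time, the measured TCP pose, the force and the opening at its end, in the units of the state.
- state(): the state, without advancing time (a new reading comes with each control period).
- optics.grab_frame(name): name is "scene" or "top" or "wrist"; returns a dict with "frame" (400x640x3 uint8, blue, green, red), "camera_matrix" (3x3 intrinsics, pixels), "R" (3x3) and "t" (3): a world point X has camera coordinates R X + t. Camera axes: x right, y down, z forward; pixel columns grow to the right and rows downward; lengths in m; the calibration is good to about 2 mm. A picture is of the moment at which its call begins. There is no depth.
- manip.job_done(): hands the job in, once; it reports no verdict.
Trained networks look in the newest picture that a camera, given by its name, has taken for a name from the list of things; names that differ only in an ending like _2 or _b are one class to them, and where a whole thing is asked for, a point or a joint stands for the part that bears it (a point fixed in the world has none). Each returns a list of dicts, best first, with "score" (0 to 1); they miss things now and then, are a little off and sometimes report something else, mostly with a low value. They report only what shows in the picture. A call takes as long as a camera call. They do not tell look-alikes from the thing itself.
- silhouettes(thing, camera): "mask" (400x640 bool, what is visible of it) and "bbox" ([left, top, right, bottom] in pixels, round what is visible of it).
- place_of(thing, camera): "uv" ([column, row] in pixels: a listed point, or the origin of a listed thing).
The state is a dict: "time": time; "joint_pos": joint angles; "joint_vel": joint speeds; "joint_efforts": joint torques, N m; "tool_pos": TCP position; "tool_rot": TCP orientation; "contact_force": force on the tool from outside, world axes, zero at the start; "ft_torque": the same for the moment, N m; "gripper_width": opening from 0.0 (shut) to 1.0 (fully open).
Only numpy, scipy, OpenCV 4.12 (cv2) and the standard library are available. Lean on these libraries where they do the work, as an engineer would, in place of code of your own. Each camera call takes 0.05 s, during which the arm holds its last target.

TASK

Press the red plunger of the plug feeder once, all the way down, and let it come back up, so that a single wooden plug comes out onto the board; then push that plug with the fingers aside along the board until it lies flat and wholly inside the green spot. Do not pick up or tip any plug, keep the other two plugs in the feeder, and leave everything else where it stands.

Things in the scene. Friction and masses are not known exactly. Their poses are not given: they have to be found in the camera images.
- feeder: Fixed plug feeder: dark board (top 8 mm above table) with blue magazine and blue housing. Origin on the table under the magazine's centre; x = the way plugs come out, z up. Board x -30 to 145, y -165 to 165 mm; brass strip 5 mm high at the far edge from x = 137, sides open. Magazine 53 x 55 mm, clear front face at x = 26.5, top 57 mm above table. Housing x -98 to -27, 70 mm wide, top at 62 mm.
- plunger_cap (a point): Centre of the top face of the plunger's red round cap (diameter 44 mm, 12 mm thick); 107 mm above the table when up, 77 mm when pressed home. It rides with the plunger.
- plunger (a joint): Plunger travel: 0 = up, 0.030 m = down on its stop. Damped spring: 2 N at the top, 4 N fully down, plus 2 N at 0.1 m/s; rises by itself within 1 s of release. An inner blade pushes the lowest plug out by 70 mm in all, to about 68 mm in front of the feeder's origin (more if pressed fast). Once it is up, the next plug drops into place and a further press would drive that one out.
- plug_1: The lowest plug in the magazine, the one that will come out: a pale wooden disc of 40 mm diameter, 15 mm thick, about 16 g. Origin: centre of its underside, z its axis (up).
- plug_2: The middle plug, same size; must stay in the magazine (it drops by 15 mm). Origin: centre of its underside.
- plug_3: The top plug, same size; must stay in the magazine (it drops by 15 mm). Origin: centre of its underside.
- green_spot: Flat green painted round spot on the board, 84 mm in diameter, no thickness to feel, on the left or the right end of the board. Origin: its centre, at the board's top surface.
- yellow_spot: Flat yellow painted round spot of the same size at the other end of the board; not used.
- sanding_block: Cork sanding block with a red face underneath, 100 x 55 x 31 mm, on the table beside the feeder's housing. Bystander. Origin: centre of its underside.
- chisel: Wood-handled chisel lying on the table near the housing, about 220 mm long, 22 mm thick. Bystander. Origin: at the table under the front end of its handle; x points along its blade.
- wax_jar: Amber glass jar with brass lid, 56 mm across, 65 mm high, on the table beside one end of the board. Bystander. Origin: centre of its underside.
- finial: Small dark turned wooden finial, 48 mm across, 72 mm high, on the table beside the other end of the board. Bystander. Origin: centre of its underside.
- mallet: Round wooden carver's mallet standing on its head, 84 mm across, 215 mm high, far to the left. Bystander. Origin: centre of its underside.
- water_bottle: Clear bottle with blue cap, 62 mm across, 190 mm high, far to the right. Bystander. Origin: centre of its underside.
- rasp: Wood-handled rasp lying far to the left, about 280 mm long, 24 mm thick. Bystander. Origin: at the table under the front end of its handle; x points along its blade.
Things that resemble listed ones, but are neither listed nor needed, are in the scene too. What is shaped like the plug_3 but orange or turquoise is not meant.

How it is judged:
On the way, in this order (a step that is already met when the one before it is completed fails the run):
1. the plunger is pressed home and the lowest plug is out of the magazine (value of joint plunger above 0.026 m and x of plug_1 in the frame of feeder above 0.055 m), for 0.05 s.
2. the plunger has come back up, the next two plugs still in the magazine (value of joint plunger below 0.004 m and x of each of plug_2, plug_3 in the frame of feeder below 0.012 m), for 0.1 s.
At the end, for the whole second after the job is handed in: The first plug lies flat and still on the board, wholly inside the green spot (centre within 22 mm of the spot's centre); the plunger is up; the other two plugs are in the magazine, one place lower; bystanders are within 20 mm of where they were (all of step 2 and horizontal distance between plug_1 and green_spot below 0.022 m and angle between plug_1's own z axis and vertical below 0.1 rad and height (world z) of plug_1 between 0.004 and 0.012 m and linear speed of plug_1 below 0.02 m/s and x of each of plug_2, plug_3 in the frame of feeder above -0.012 m and height (world z) of plug_2 below 0.016 m and height (world z) of plug_3 below 0.031 m and distance of each of sanding_block, chisel, wax_jar, finial, mallet, water_bottle, rasp from where it was at the start of the episode below 0.02 m); the robot touches nothing.
It fails at once if the first plug was lifted (more than 15 mm above the board) or tipped over (height (world z) of plug_1 above 0.023 m or angle between plug_1's own z axis and vertical above 0.8 rad).
It fails at once if a second plug was driven out or lifted (x of any of plug_2, plug_3 in the frame of feeder above 0.015 m or height (world z) of plug_2 above 0.038 m or height (world z) of plug_3 above 0.053 m).
It fails at once if a bystander was moved by more than 20 mm (distance of any of sanding_block, chisel, wax_jar, finial, mallet, water_bottle, rasp from where it was at the start of the episode above 0.02 m).
It also fails if it takes over 45 s, if anything falls off the work surface, if the arm or the gripper's body presses on something with over 40 N, if the wrist force passes 120 N, or if a joint passes its speed limit or range.

## Working session

There is one attempt and no reset: what is moved stays moved. The work goes in short steps, Python scripts to look and compute and a tool call to move; the robot and the scene stay as the last step left them, time stands still between calls to the robot, and variables do not carry over. Pictures are saved under pics/ and viewed, and the job is handed in when it is done.

Besides the shell and the picture viewer there is one more tool, called after ">>>" by a JSON object that holds its "op" and its "data", one argument or row to a line. jog_arm: Moves the arm, as the interface text tells. Its arguments: {"type":"object","properties":{"increments":{"type":"array","items":{"type":"object","properties":{"slide":{"type":"array","items":{"type":"number"}},"rotation":{"type":"array","items":{"type":"number"}}}}},"fingers":{"type":"number"}},"required":["increments"]}

```bash
mkdir -p pics
python3 - <<'E'
from plant import state, optics, manip, silhouettes, place_of
import cv2
s=state();print(s['time'],s['tool_pos'],s['tool_rot'],manip.grip_depth,s['contact_force'])
for n in ['scene','top']:
    f=optics.grab_frame(n);cv2.imwrite(f'pics/{n}0.png',f['frame'])
    print(n,f['camera_matrix'].tolist(),f['R'].tolist(),f['t'].tolist())
    for t in ['feeder','plunger_cap','green_spot','yellow_spot','plug_1','wax_jar','finial','sanding_block','chisel']:
        print(t,[(round(float(d['score']),2),[round(float(x)) for x in d['uv']]) for d in place_of(t,n)][:4])
print(state()['time'])
E
```

```text
0.0 [0.14638649 0.60695698 0.2300363 ] [-2.45608177e-04  1.18116185e-01  9.92999222e-01 -1.02513458e-03] -0.0187 [ 0.46108376 -0.26508174 -0.12747549]
scene [[508.675102332666, 0.0, 325.84171788971867], [0.0, 508.675102332666, 207.169058445515], [0.0, 0.0, 1.0]] [[-0.4363588631559892, 0.8996090903343337, -0.017158879131383333], [0.584613693446974, 0.26896955380595733, -0.7654294275501246], [-0.683972054969719, -0.3440332305363202, -0.6432910416811684]] [0.18141217499612153, -0.2169110999748058, 2.0083520504859265]
feeder [(0.97, [297, 232])]
plunger_cap [(0.69, [262, 224]), (0.62, [311, 199]), (0.58, [348, 230])]
green_spot [(0.58, [311, 258])]
yellow_spot [(0.55, [262, 221]), (0.48, [300, 230])]
plug_1 [(0.53, [298, 221]), (0.46, [327, 202]), (0.41, [351, 203]), (0.36, [309, 200])]
wax_jar [(0.67, [334, 272])]
finial [(0.77, [245, 208])]
sanding_block [(0.94, [351, 230])]
chisel [(0.72, [279, 194])]
top [[430.68089553370066, 0.0, 324.26045693230094], [0.0, 430.68089553370066, 201.47447268133152], [0.0, 0.0, 1.0]] [[0.0058429224777635826, -0.9999828794430026, -0.0003179273504365979], [-0.99112151341756, -0.005748912763697369, -0.13283484348212646], [0.13283074153901445, 0.0010912483295334994, -0.9911381353168078]] [0.01644842651623748, 0.5325757785186256, 1.30358190220446]
feeder [(0.66, [346, 208])]
plunger_cap [(0.53, [339, 221]), (0.33, [174, 185])]
green_spot [(0.88, [316, 174]), (0.45, [174, 241])]
yellow_spot [(0.9, [383, 197]), (0.44, [414, 215])]
plug_1 [(0.63, [346, 205]), (0.53, [311, 265]), (0.52, [335, 261]), (0.46, [361, 258])]
wax_jar [(0.56, [286, 169])]
finial [(0.75, [412, 215])]
sanding_block [(0.81, [298, 227])]
chisel [(0.87, [392, 253]), (0.19, [318, 174])]
1.0
```

Run:
```python
import cv2
a=cv2.imread('pics/top0.png');cv2.imwrite('pics/top0c.png',cv2.resize(a[130:300,240:450],None,fx=3.5,fy=3.5,interpolation=cv2.INTER_CUBIC))
a=cv2.imread('pics/scene0.png');cv2.imwrite('pics/scene0c.png',cv2.resize(a[150:300,200:400],None,fx=4,fy=4,interpolation=cv2.INTER_CUBIC))
```

```text
(no output)
```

View pics/top0.png

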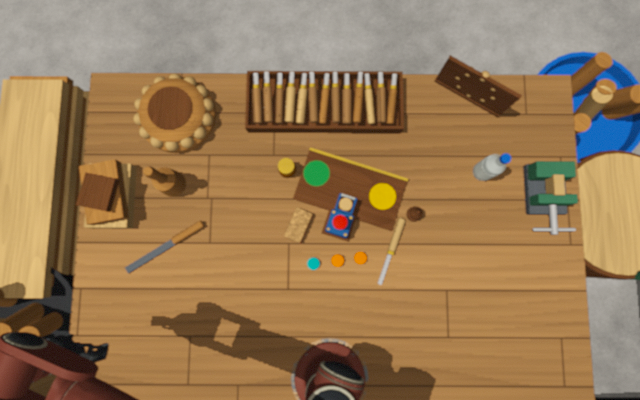

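View pics/top0c.png

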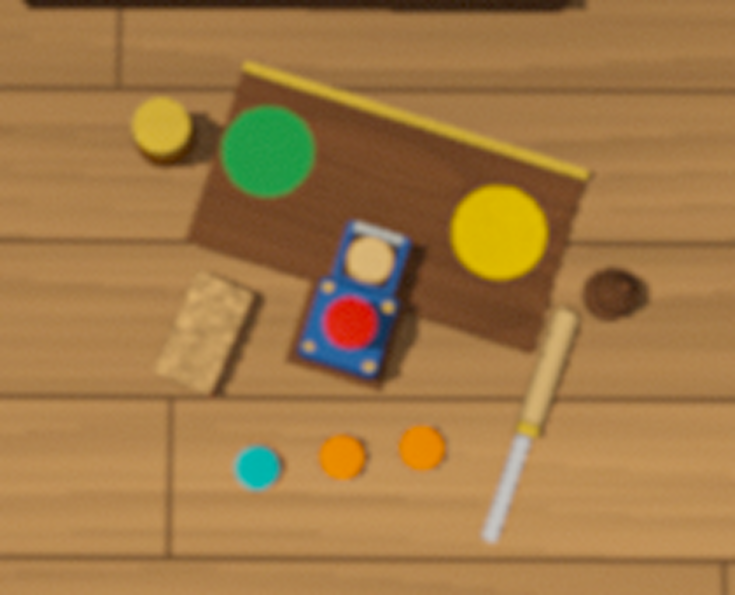

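View pics/scene0c.png

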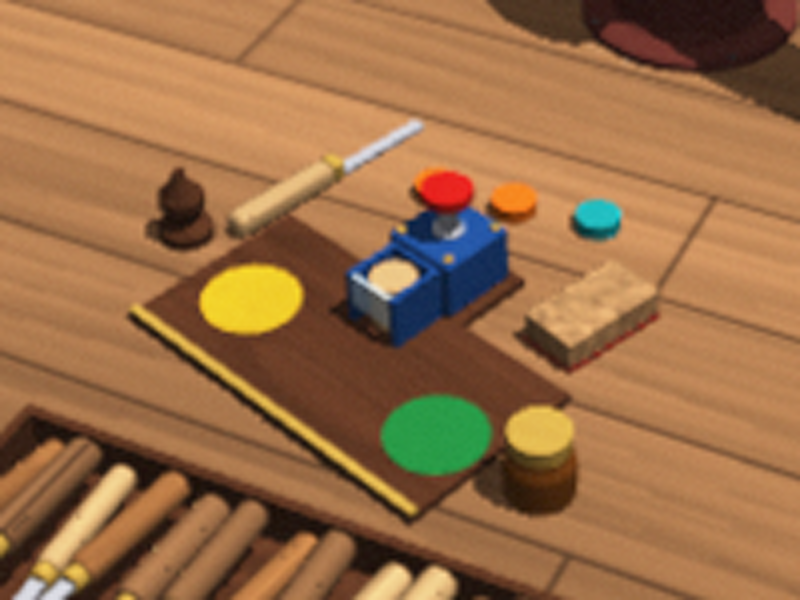

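The top view shows the red cap at about (340,222), the green spot at (316,174), the yellow spot at (383,197), and the pale plug in the magazine at (346,204). The wax jar at (286,167) is beside the green end. The orange and turquoise discs at (314,263), (338,260) and (361,258) are look-alikes on the table and are not needed.

```bash
cat > h.py <<'E'
import numpy as np, cv2
C={'scene':([[508.675102332666,0,325.84171788971867],[0,508.675102332666,207.169058445515],[0,0,1]],[[-0.4363588631559892,0.8996090903343337,-0.017158879131383333],[0.584613693446974,0.26896955380595733,-0.7654294275501246],[-0.683972054969719,-0.3440332305363202,-0.6432910416811684]],[0.18141217499612153,-0.2169110999748058,2.0083520504859265]),
'top':([[430.68089553370066,0,324.26045693230094],[0,430.68089553370066,201.47447268133152],[0,0,1]],[[0.0058429224777635826,-0.9999828794430026,-0.0003179273504365979],[-0.99112151341756,-0.005748912763697369,-0.13283484348212646],[0.13283074153901445,0.0010912483295334994,-0.9911381353168078]],[0.01644842651623748,0.5325757785186256,1.30358190220446])}
def back(n,uv,z):
    K,R,t=map(np.array,C[n]); d=R.T@np.linalg.solve(K,[uv[0],uv[1],1]); o=-R.T@t
    return o+d*(z-o[2])/d[2]
def proj(n,X):
    K,R,t=map(np.array,C[n]); p=K@(R@np.array(X)+t); return p[:2]/p[2]
def blob(n,im,lo,hi,box):
    x0,y0,x1,y1=box; h=cv2.cvtColor(im[y0:y1,x0:x1],cv2.COLOR_BGR2HSV)
    m=cv2.inRange(h,np.array(lo),np.array(hi))
    k,l,s,c=cv2.connectedComponentsWithStats(m); i=1+np.argmax(s[1:,4]); return c[i]+[x0,y0],s[i,4]
E
python3 - <<'E'
from h import *
for n,b in [('top',(270,140,430,270)),('scene',(225,180,350,290))]:
    im=cv2.imread(f'pics/{n}0.png')
    for nm,lo,hi,z in [('green',(50,120,60),(80,255,255),.008),('yellow',(22,200,150),(32,255,255),.008),('red',(0,220,150),(5,255,255),.107)]:
        c,a=blob(n,im,lo,hi,b); print(n,nm,c.round(1),a,back(n,c,z).round(4))
for nm,uv,z in [('jar',(240+162/3.5,130+125/3.5),.065),('finial',(240+610/3.5,130+293/3.5),.04),('block c',(240+207/3.5,130+330/3.5),.031),('plugtop',(240+371/3.5,130+261/3.5),.053),('cornerFL',(240+245/3.5,130+65/3.5),.013),('cornerFR',(240+588/3.5,130+177/3.5),.013),('cornerNL',(240+190/3.5,130+238/3.5),.008),('NR',(240+533/3.5,130+350/3.5),.008)]:
    print(nm,back('top',uv,z).round(4))
E
```

```text
top green [316.1 172.8] 511 [0.6286 0.0463 0.008 ]
top yellow [382.1 196. ] 599 [ 0.5548 -0.1643  0.008 ]
top red [339.8 221.8] 113 [ 0.4632 -0.0263  0.107 ]
scene green [308.7 258.3] 431 [0.6288 0.0451 0.008 ]
scene yellow [262.2 224.4] 325 [ 0.5552 -0.1658  0.008 ]
scene red [310.8 197.1] 70 [ 0.4682 -0.0261  0.107 ]
jar [0.6388 0.1369 0.065 ]
finial [ 0.4954 -0.2586  0.04  ]
block c [0.4613 0.0969 0.031 ]
plugtop [ 0.5209 -0.0472  0.053 ]
cornerFL [0.7068 0.0664 0.013 ]
cornerFR [ 0.6042 -0.2465  0.013 ]
cornerNL [0.5467 0.1149 0.008 ]
NR [ 0.4469 -0.1949  0.008 ]
```

Feeder pose is origin ≈ (0.521, -0.047) with yaw ≈ -18.2°, and the cap is at ≈ (0.464, -0.028). The green spot is at feeder (73, +122) mm. First I move over the cap, with the fingers shut.

>>> {"op": "jog_arm", "data": {
  "increments": [
    {"slide": [-23,-27,0]},
    {"slide": [-23,-27,0]},
    {"slide": [-23,-27,0]},
    {"slide": [-23,-27,0]},
    {"slide": [-23,-27,0]},
    {"slide": [-23,-27,0]},
    {"slide": [-23,-27,0]},
    {"slide": [-23,-27,0]},
    {"slide": [-23,-27,0]},
    {"slide": [-23,-27,0]},
    {"slide": [-23,-27,0]},
    {"slide": [-23,-27,0]},
    {"slide": [-23,-27,0]},
    {"slide": [-23,-27,0]},
    {"slide": [-23,-27,0]},
    {"slide": [-23,-27,0]},
    {"slide": [-23,-27,0]},
    {"slide": [-23,-27,0]},
    {"slide": [-23,-27,0]},
    {"slide": [-23,-27,0]}
  ],
  "fingers": 0
}}

```text
invalid input
```

>>> {"op": "jog_arm", "data": {
  "increments": [
    {"rotation": [0,0,6.8]},
    {"rotation": [0,0,6.8]},
    {"rotation": [0,0,6.8]},
    {"rotation": [0,0,6.8]},
    {"rotation": [0,0,6.8]},
    {"rotation": [0,0,6.8]},
    {"rotation": [0,0,6.8]},
    {"rotation": [0,0,6.8]},
    {"rotation": [0,0,6.8]},
    {"rotation": [0,0,6.8]},
    {"rotation": [0,0,6.8]},
    {"rotation": [0,0,6.8]},
    {"rotation": [0,0,6.8]},
    {"rotation": [0,0,6.2]},
    {}
  ]
}}

```text
invalid input
```

```bash
cat >> h.py <<'E'
O=np.array([.5214,-.0473]);a=np.radians(-18.2);FX=np.array([np.cos(a),np.sin(a)]);FY=np.array([-FX[1],FX[0]])
def ff(p): d=np.array(p)[:2]-O; return (np.array([d@FX,d@FY])*1000).round(1)
def rep():
    from plant import state
    from scipy.spatial.transform import Rotation as Ro
    s=state(); R=Ro.from_quat(s['tool_rot'],scalar_first=True).as_matrix()
    print('t',s['time'],'tcp',s['tool_pos'].round(4),'feeder',ff(s['tool_pos']),'q',s['joint_pos'].round(2),'F',s['contact_force'].round(1),'w',s['gripper_width'])
    print('R',R.round(3).tolist())
    return s,R
E
python3 - <<'E'
from h import *
s,R=rep()
t=np.array([.4638,-.0278,.14]); print('to cap, tool mm',(R.T@(t-s['tool_pos'])*1000).round(1))
from plant import optics
for n in('top','wrist','scene'):
    f=optics.grab_frame(n);cv2.imwrite(f'pics/{n}1.png',f['frame'])
E
```

```text
t 1.0 tcp [0.1466 0.6075 0.2313] feeder [-560.6  505. ] q [ 1.22  0.05  1.61  0.    1.48 -0.12] F [ 0.6 -0.2  0.5] w 0.9997040004068224
R [[-0.972, 0.235, -0.0], [0.235, 0.972, 0.0], [0.0, 0.0, -1.0]]
to cap, tool mm [-457.4 -543.2   91.3]
```

Each row needs both fields.

>>> {"op": "jog_arm", "data": {
  "increments": [
    {"slide": [-23,-27,0],"rotation": [0,0,0]},
    {"slide": [-23,-27,0],"rotation": [0,0,0]},
    {"slide": [-23,-27,0],"rotation": [0,0,0]},
    {"slide": [-23,-27,0],"rotation": [0,0,0]},
    {"slide": [-23,-27,0],"rotation": [0,0,0]},
    {"slide": [-23,-27,0],"rotation": [0,0,0]},
    {"slide": [-23,-27,0],"rotation": [0,0,0]},
    {"slide": [-23,-27,0],"rotation": [0,0,0]},
    {"slide": [-23,-27,0],"rotation": [0,0,0]},
    {"slide": [-23,-27,0],"rotation": [0,0,0]},
    {"slide": [-23,-27,0],"rotation": [0,0,0]},
    {"slide": [-23,-27,0],"rotation": [0,0,0]},
    {"slide": [-23,-27,0],"rotation": [0,0,0]},
    {"slide": [-23,-27,0],"rotation": [0,0,0]},
    {"slide": [-23,-27,0],"rotation": [0,0,0]},
    {"slide": [-23,-27,0],"rotation": [0,0,0]},
    {"slide": [-23,-27,0],"rotation": [0,0,0]},
    {"slide": [-23,-27,0],"rotation": [0,0,0]},
    {"slide": [-23,-27,0],"rotation": [0,0,0]},
    {"slide": [-23,-27,0],"rotation": [0,0,0]}
  ],
  "fingers": 0
}}

```text
time: 2.82
tool_pos: [0.4676, -0.0272, 0.2316]
tool_rot: [0.0, 0.118, 0.993, 0.0]
contact_force: [0.6, -0.1, 0.4]
gripper_width: 0.0
```

>>> {"op": "jog_arm", "data": {
  "increments": [
    {"slide": [0,0,0],"rotation": [0,0,6.8]},
    {"slide": [0,0,0],"rotation": [0,0,6.8]},
    {"slide": [0,0,0],"rotation": [0,0,6.8]},
    {"slide": [0,0,0],"rotation": [0,0,6.8]},
    {"slide": [0,0,0],"rotation": [0,0,6.8]},
    {"slide": [0,0,0],"rotation": [0,0,6.8]},
    {"slide": [0,0,0],"rotation": [0,0,6.8]},
    {"slide": [0,0,0],"rotation": [0,0,6.8]},
    {"slide": [0,0,0],"rotation": [0,0,6.8]},
    {"slide": [0,0,0],"rotation": [0,0,6.8]},
    {"slide": [0,0,0],"rotation": [0,0,6.8]},
    {"slide": [0,0,0],"rotation": [0,0,6.8]},
    {"slide": [0,0,0],"rotation": [0,0,6.8]},
    {"slide": [0,0,0],"rotation": [0,0,6.2]},
    {"slide": [0,0,0],"rotation": [0,0,0]}
  ]
}}

```text
time: 4.07
tool_pos: [0.4671, -0.0253, 0.2314]
tool_rot: [0.0, 0.81, 0.586, 0.0]
contact_force: [0.5, -0.2, -0.2]
gripper_width: -0.0
```

Run:
```python
from h import *
s,R=rep()
t=np.array([.4638,-.0278,.12]); print('to cap, tool mm',(R.T@(t-s['tool_pos'])*1000).round(1))
from plant import optics
for n in('wrist',):
    f=optics.grab_frame(n);cv2.imwrite(f'pics/{n}1.png',f['frame'])
    C['wrist']=(f['camera_matrix'],f['R'],f['t'])
    c,ar=blob(n,f['frame'],(0,200,100),(5,255,255),(0,0,640,400)); print(c,ar,back('wrist',c,.107))
```

```text
t 4.0667 tcp [ 0.4671 -0.0253  0.2314] feeder [-58.5   3.9] q [-0.21 -0.34  1.97 -0.    1.52  0.11] F [ 0.5 -0.2 -0.2] w -0.00011895307645025815
R [[0.313, 0.95, 0.0], [0.95, -0.313, -0.0], [0.0, 0.0, -1.0]]
to cap, tool mm [ -3.4  -2.4 111.4]
[321.45916905 197.57163324] 1396 [ 0.46493354 -0.02667751  0.107     ]
```

View pics/wrist1.png

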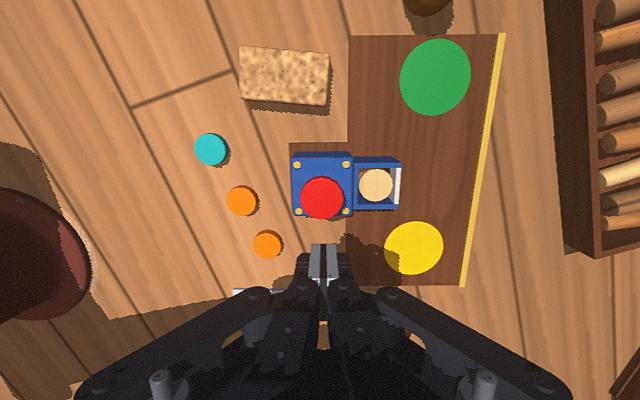

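The wrist view shows the red cap at (321,197), the pale plug in the magazine at (376,185), and the green spot at (435,77). This agrees with the other cameras. Lowering to just above the cap.

>>> {"op": "jog_arm", "data": {
  "increments": [
    {"slide": [-2,-2,28],"rotation": [0,0,0]},
    {"slide": [0,0,30],"rotation": [0,0,0]},
    {"slide": [0,0,30],"rotation": [0,0,0]},
    {"slide": [0,0,20],"rotation": [0,0,0]},
    {"slide": [0,0,10],"rotation": [0,0,0]},
    {"slide": [0,0,0],"rotation": [0,0,0]}
  ]
}}

```text
time: 4.62
tool_pos: [0.4627, -0.0262, 0.1106]
tool_rot: [-0.002, 0.809, 0.587, -0.002]
contact_force: [-1.4, -0.1, 0.0]
gripper_width: 0.0
```

>>> {"op": "jog_arm", "data": {
  "increments": [
    {"slide": [0,0,3],"rotation": [0,0,0]},
    {"slide": [0,0,3],"rotation": [0,0,0]},
    {"slide": [0,0,3],"rotation": [0,0,0]},
    {"slide": [0,0,3],"rotation": [0,0,0]},
    {"slide": [0,0,3],"rotation": [0,0,0]},
    {"slide": [0,0,3],"rotation": [0,0,0]},
    {"slide": [0,0,3],"rotation": [0,0,0]},
    {"slide": [0,0,3],"rotation": [0,0,0]},
    {"slide": [0,0,3],"rotation": [0,0,0]},
    {"slide": [0,0,3],"rotation": [0,0,0]},
    {"slide": [0,0,3],"rotation": [0,0,0]},
    {"slide": [0,0,0],"rotation": [0,0,0]},
    {"slide": [0,0,0],"rotation": [0,0,0]}
  ]
}}

```text
time: 5.7
tool_pos: [0.4641, -0.0265, 0.0797]
tool_rot: [-0.0, 0.81, 0.587, -0.0]
contact_force: [2.4, -1.1, 3.4]
gripper_width: -0.002
```

>>> {"op": "jog_arm", "data": {
  "increments": [
    {"slide": [0,0,1],"rotation": [0,0,0]},
    {"slide": [0,0,1],"rotation": [0,0,0]},
    {"slide": [0,0,1],"rotation": [0,0,0]},
    {"slide": [0,0,0],"rotation": [0,0,0]}
  ]
}}

```text
time: 6.03
tool_pos: [0.4641, -0.0265, 0.077]
tool_rot: [-0.0, 0.81, 0.587, -0.0]
contact_force: [0.6, -1.0, 3.8]
gripper_width: 0.003
```

>>> {"op": "jog_arm", "data": {
  "increments": [
    {"slide": [0,0,1],"rotation": [0,0,0]},
    {"slide": [0,0,0],"rotation": [0,0,0]}
  ]
}}

```text
time: 6.2
tool_pos: [0.4643, -0.0265, 0.077]
tool_rot: [-0.001, 0.81, 0.587, -0.001]
contact_force: [-2.7, -1.0, 10.4]
gripper_width: -0.001
```

Run:
```python
from h import *
s,R=rep()
from plant import optics
f=optics.grab_frame('top');cv2.imwrite('pics/top2.png',f['frame'])
g=optics.grab_frame('scene')['frame']
cv2.imwrite('pics/s2.png',cv2.resize(g[150:300,200:400],None,fx=4,fy=4,interpolation=cv2.INTER_CUBIC))
```

```text
t 6.2 tcp [ 0.4643 -0.0265  0.077 ] feeder [-60.8   1.9] q [-0.22 -0.19  2.11 -0.    1.22  0.1 ] F [-2.7 -1.  10.4] w -0.0014329191081723543
R [[0.312, 0.95, -0.002], [0.95, -0.312, 0.0], [-0.0, -0.002, -1.0]]
```

View pics/s2.png

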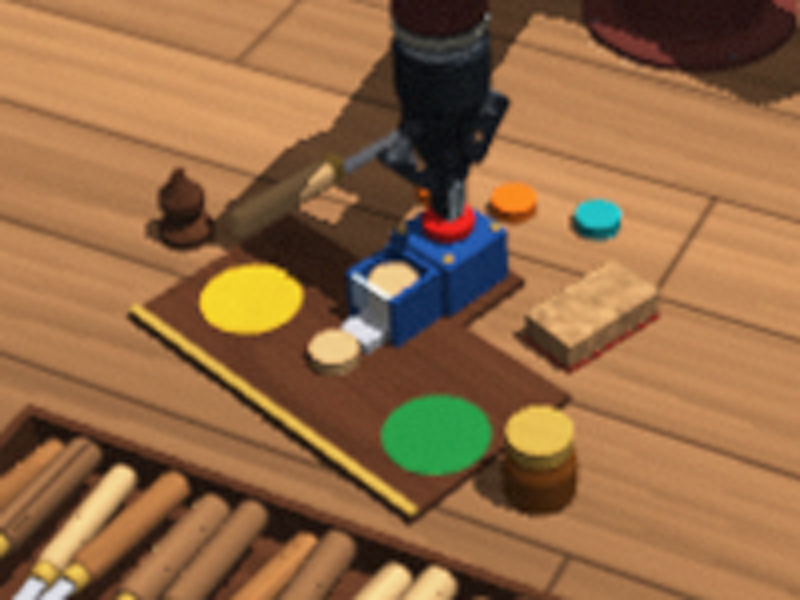

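The plunger is on its stop (force rose to 10 N at z = 0.077). The plug is out on the board at crop (333,350), in front of the blade. Now releasing and rising.

>>> {"op": "jog_arm", "data": {
  "increments": [
    {"slide": [0,0,-4],"rotation": [0,0,0]},
    {"slide": [0,0,-6],"rotation": [0,0,0]},
    {"slide": [0,0,-10],"rotation": [0,0,0]},
    {"slide": [0,0,-15],"rotation": [0,0,0]},
    {"slide": [0,0,-20],"rotation": [0,0,0]},
    {"slide": [0,0,-20],"rotation": [0,0,0]},
    {"slide": [0,0,-15],"rotation": [0,0,0]},
    {"slide": [0,0,0],"rotation": [0,0,0]},
    {"slide": [0,0,0],"rotation": [0,0,0]},
    {"slide": [0,0,0],"rotation": [0,0,0]},
    {"slide": [0,0,0],"rotation": [0,0,0]},
    {"slide": [0,0,0],"rotation": [0,0,0]}
  ],
  "fingers": 0.28
}}

```text
time: 7.3
tool_pos: [0.4636, -0.0264, 0.1647]
tool_rot: [-0.001, 0.81, 0.587, -0.001]
contact_force: [-0.1, -0.1, -0.5]
gripper_width: 0.282
```

Run:
```python
from h import *
s,R=rep()
from plant import optics
f=optics.grab_frame('top')['frame'];g=optics.grab_frame('scene')['frame']
cv2.imwrite('pics/s3.png',cv2.resize(g[150:300,200:400],None,fx=4,fy=4,interpolation=cv2.INTER_CUBIC))
cv2.imwrite('pics/t3.png',cv2.resize(f[130:300,240:450],None,fx=3.5,fy=3.5,interpolation=cv2.INTER_CUBIC))
for n,im,b in [('top',f,(340,185,368,203)),('scene',g,(270,225,292,248))]:
    c,ar=blob(n,im,(8,40,140),(25,150,255),b); p=back(n,c,.021);print(n,c,ar,p,ff(p))
print(s['time'])
```

```text
t 7.3 tcp [ 0.4636 -0.0264  0.1647] feeder [-61.4   1.8] q [-0.22 -0.3   2.04 -0.    1.4   0.1 ] F [-0.1 -0.1 -0.5] w 0.2820249809909835
R [[0.312, 0.95, -0.003], [0.95, -0.312, 0.001], [-0.0, -0.003, -1.0]]
top [351.34210526 187.42105263] 76 [ 0.57967827 -0.06567138  0.021     ] [61.1  0.8]
scene [283.24489796 236.1122449 ] 98 [ 0.58675575 -0.06713158  0.021     ] [68.3  1.6]
7.3
```

View pics/s3.png

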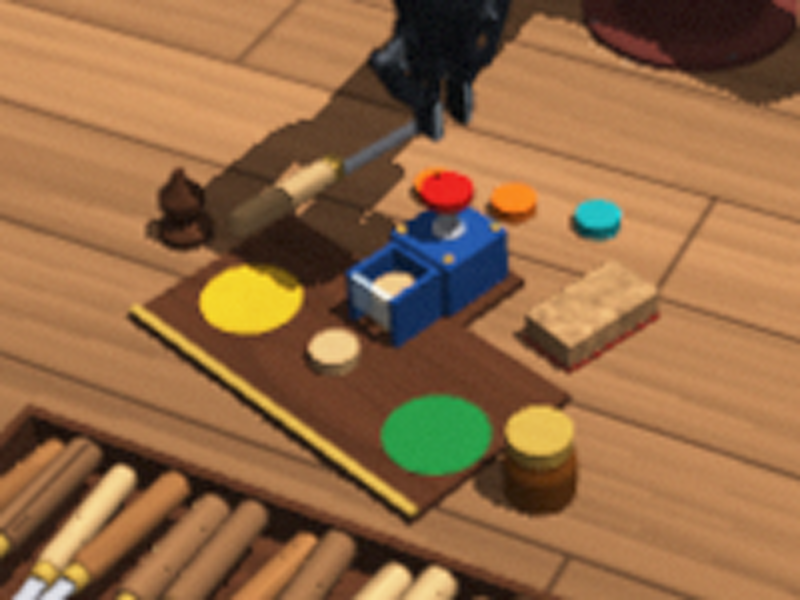

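View pics/t3.png

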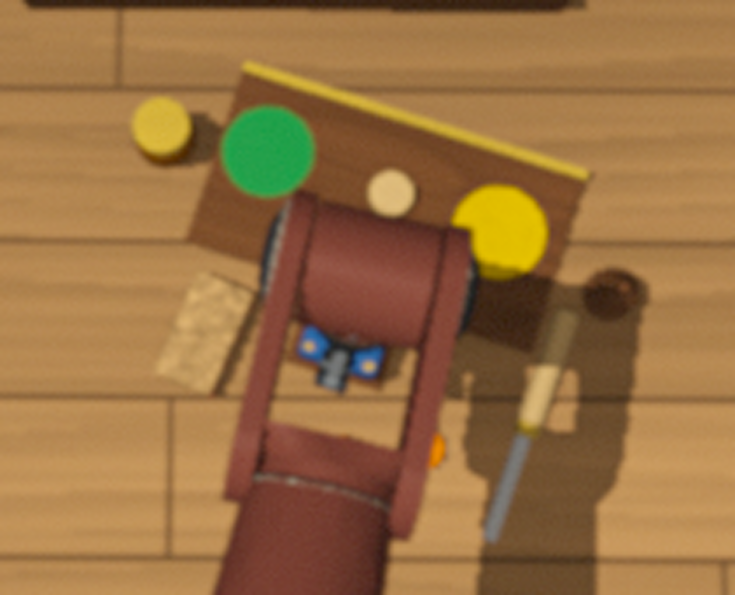

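The plunger is up, the magazine stack has dropped, and plug 1 lies at feeder ≈ (68, 1) mm. Moving over to the far side of the plug; the fingers straddle it about 24 mm apart to form a V.

>>> {"op": "jog_arm", "data": {
  "increments": [
    {"slide": [-13,33,0],"rotation": [0,0,0]},
    {"slide": [-13,33,0],"rotation": [0,0,0]},
    {"slide": [-13,33,0],"rotation": [0,0,0]},
    {"slide": [-13,32,0],"rotation": [0,0,0]},
    {"slide": [0,0,0],"rotation": [0,0,0]},
    {"slide": [0,0,25],"rotation": [0,0,0]},
    {"slide": [0,0,30],"rotation": [0,0,0]},
    {"slide": [0,0,30],"rotation": [0,0,0]},
    {"slide": [0,0,30],"rotation": [0,0,0]},
    {"slide": [0,0,15],"rotation": [0,0,0]},
    {"slide": [0,0,10],"rotation": [0,0,0]},
    {"slide": [0,0,0],"rotation": [0,0,0]},
    {"slide": [0,0,0],"rotation": [0,0,0]}
  ]
}}

```text
time: 8.48
tool_pos: [0.5728, -0.1167, 0.0264]
tool_rot: [-0.0, 0.81, 0.587, -0.0]
contact_force: [0.8, 0.2, -0.3]
gripper_width: 0.286
```

Run:
```python
from h import *
s,R=rep()
from plant import optics
g=optics.grab_frame('scene')['frame'];f=optics.grab_frame('wrist');
cv2.imwrite('pics/w4.png',f['frame'])
cv2.imwrite('pics/s4.png',cv2.resize(g[150:300,200:400],None,fx=4,fy=4,interpolation=cv2.INTER_CUBIC))
```

```text
t 8.4833 tcp [ 0.5728 -0.1167  0.0264] feeder [ 70.5 -49.9] q [-0.33  0.17  1.85  0.    1.12 -0.01] F [ 0.8  0.2 -0.3] w 0.2863498227139912
R [[0.312, 0.95, -0.0], [0.95, -0.312, 0.0], [0.0, -0.0, -1.0]]
```

View pics/s4.png

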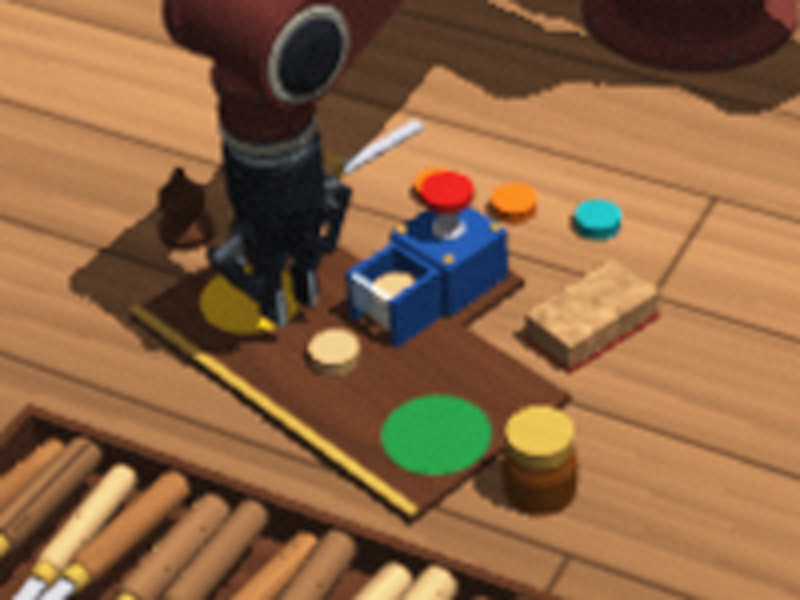

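View pics/w4.png

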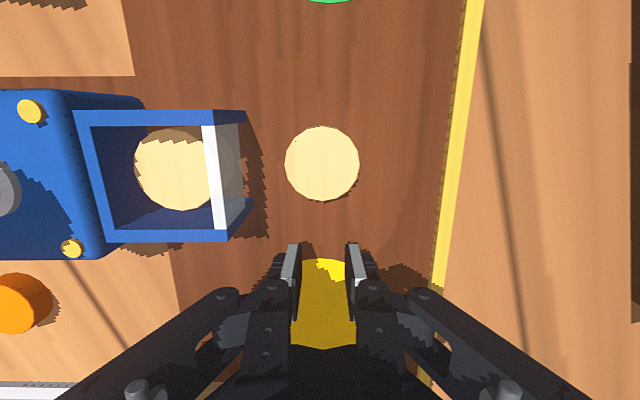

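The fingers are centred behind the plug (wrist view: plug at (322,163), fingers at (290,270) and (355,270)). Lowering and starting the push.

>>> {"op": "jog_arm", "data": {
  "increments": [
    {"slide": [0,0,7],"rotation": [0,0,0]},
    {"slide": [0,0,6],"rotation": [0,0,0]},
    {"slide": [0,0,0],"rotation": [0,0,0]},
    {"slide": [5,0,0],"rotation": [0,0,0]},
    {"slide": [5,0,0],"rotation": [0,0,0]},
    {"slide": [5,0,0],"rotation": [0,0,0]},
    {"slide": [4,0,0],"rotation": [0,0,0]},
    {"slide": [4,0,0],"rotation": [0,0,0]},
    {"slide": [4,0,0],"rotation": [0,0,0]},
    {"slide": [5,0,0],"rotation": [0,0,0]},
    {"slide": [6,0,0],"rotation": [0,0,0]},
    {"slide": [6,0,0],"rotation": [0,0,0]},
    {"slide": [6,0,0],"rotation": [0,0,0]},
    {"slide": [6,0,0],"rotation": [0,0,0]},
    {"slide": [5,0,0],"rotation": [0,0,0]},
    {"slide": [4,0,0],"rotation": [0,0,0]},
    {"slide": [3,0,0],"rotation": [0,0,0]},
    {"slide": [2,0,0],"rotation": [0,0,0]},
    {"slide": [0,0,0],"rotation": [0,0,0]}
  ]
}}

```text
time: 10.17
tool_pos: [0.5947, -0.05, 0.0133]
tool_rot: [-0.0, 0.81, 0.587, 0.0]
contact_force: [-0.4, 0.0, 0.0]
gripper_width: 0.28
```

Run:
```python
from h import *
s,R=rep()
from plant import optics
g=optics.grab_frame('scene')['frame'];f=optics.grab_frame('wrist');
cv2.imwrite('pics/w5.png',f['frame'])
C['wrist']=(f['camera_matrix'],f['R'],f['t'])
c,ar=blob('wrist',f['frame'],(8,40,150),(28,130,255),(250,80,400,260)); p=back('wrist',c,.023);print(c,ar,p,ff(p))
cv2.imwrite('pics/s5.png',cv2.resize(g[150:300,200:400],None,fx=4,fy=4,interpolation=cv2.INTER_CUBIC))
```

```text
t 10.1667 tcp [ 0.5947 -0.05    0.0133] feeder [70.5 20.4] q [-0.21  0.22  1.82  0.    1.1   0.11] F [-0.4  0.   0. ] w 0.28030454413215494
R [[0.311, 0.95, 0.0], [0.95, -0.311, 0.0], [0.0, -0.0, -1.0]]
[322.71140093 214.25410181] 4754 [ 0.60334876 -0.02250535  0.023     ] [70.1 49.1]
```

View pics/w5.png

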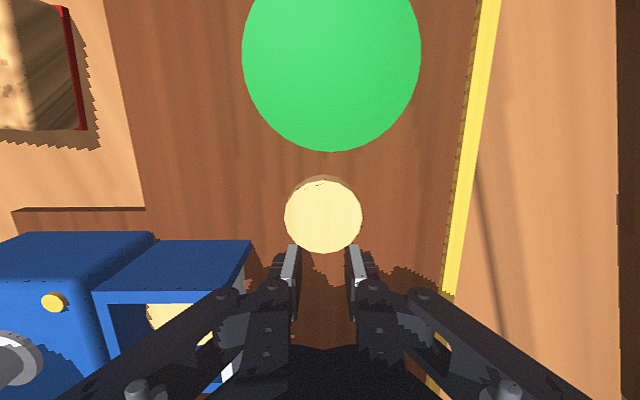

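The plug tracks well in the V, at feeder (70, 49) with the fingers 29 mm behind it. It needs another 73 mm, with a 3 mm sideways trim.

>>> {"op": "jog_arm", "data": {
  "increments": [
    {"slide": [3,0,0],"rotation": [0,0,0]},
    {"slide": [5,0,0],"rotation": [0,0,0]},
    {"slide": [6,0.5,0],"rotation": [0,0,0]},
    {"slide": [6,0.5,0],"rotation": [0,0,0]},
    {"slide": [6,0.5,0],"rotation": [0,0,0]},
    {"slide": [6,0.5,0],"rotation": [0,0,0]},
    {"slide": [6,0.5,0],"rotation": [0,0,0]},
    {"slide": [6,0.5,0],"rotation": [0,0,0]},
    {"slide": [6,0,0],"rotation": [0,0,0]},
    {"slide": [6,0,0],"rotation": [0,0,0]},
    {"slide": [5,0,0],"rotation": [0,0,0]},
    {"slide": [4,0,0],"rotation": [0,0,0]},
    {"slide": [3,0,0],"rotation": [0,0,0]},
    {"slide": [3,0,0],"rotation": [0,0,0]},
    {"slide": [2,0,0],"rotation": [0,0,0]},
    {"slide": [0,0,0],"rotation": [0,0,0]}
  ]
}}

```text
time: 11.6
tool_pos: [0.6204, 0.0184, 0.0133]
tool_rot: [-0.0, 0.81, 0.587, 0.0]
contact_force: [0.6, -0.5, -0.1]
gripper_width: 0.284
```

Run:
```python
from h import *
s,R=rep()
from plant import optics
g=optics.grab_frame('scene')['frame'];f=optics.grab_frame('wrist');
cv2.imwrite('pics/w6.png',f['frame'])
C['wrist']=(f['camera_matrix'],f['R'],f['t'])
c,ar=blob('wrist',f['frame'],(8,40,150),(28,130,255),(250,80,400,260)); p=back('wrist',c,.023);print(c,ar,p,ff(p))
m=cv2.inRange(cv2.cvtColor(f['frame'],cv2.COLOR_BGR2HSV),(50,80,60),(85,255,255))
cn=max(cv2.findContours(m,0,2)[0],key=cv2.contourArea);h=cv2.convexHull(cn);P=np.array([back('wrist',q[0],.008)[:2] for q in h]);print('green',cv2.minEnclosingCircle(P.astype(np.float32)))
cv2.imwrite('pics/s6.png',cv2.resize(g[150:300,200:400],None,fx=4,fy=4,interpolation=cv2.INTER_CUBIC))
```

```text
t 11.6 tcp [0.6204 0.0184 0.0133] feeder [73.5 93.3] q [-0.09  0.27  1.76  0.    1.11  0.23] F [ 0.6 -0.5 -0.1] w 0.28353926431127524
R [[0.312, 0.95, 0.0], [0.95, -0.312, 0.0], [0.0, 0.0, -1.0]]
[322.48424862 214.62005109] 4698 [0.62881631 0.04569494 0.023     ] [ 73.  121.9]
green ((0.6290661096572876, 0.043618008494377136), 0.04209695756435394)
```

View pics/w6.png

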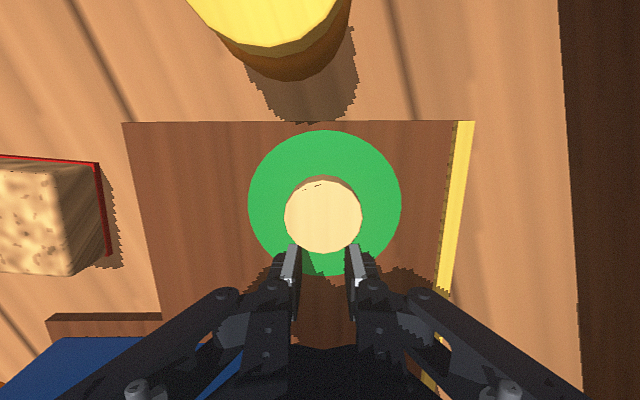

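The plug is within about 2 mm of the spot's centre. Backing off straight, then lifting clear.

>>> {"op": "jog_arm", "data": {
  "increments": [
    {"slide": [-6,0,0],"rotation": [0,0,0]},
    {"slide": [-12,0,0],"rotation": [0,0,0]},
    {"slide": [-14,0,0],"rotation": [0,0,0]},
    {"slide": [0,0,-10],"rotation": [0,0,0]},
    {"slide": [0,0,-30],"rotation": [0,0,0]},
    {"slide": [0,0,-35],"rotation": [0,0,0]},
    {"slide": [0,0,-35],"rotation": [0,0,0]},
    {"slide": [0,0,-35],"rotation": [0,0,0]},
    {"slide": [0,0,0],"rotation": [0,0,0]},
    {"slide": [0,0,0],"rotation": [0,0,0]}
  ]
}}

```text
time: 12.53
tool_pos: [0.6123, -0.0131, 0.1629]
tool_rot: [0.003, 0.81, 0.586, 0.003]
contact_force: [-0.5, 0.4, -0.6]
gripper_width: 0.279
```

Run:
```python
from h import *
s,R=rep()
from plant import optics
g=optics.grab_frame('scene')['frame'];f=optics.grab_frame('wrist');
cv2.imwrite('pics/w7.png',f['frame'])
C['wrist']=(f['camera_matrix'],f['R'],f['t'])
m=cv2.inRange(cv2.cvtColor(f['frame'],cv2.COLOR_BGR2HSV),(50,80,60),(85,255,255))
cn=max(cv2.findContours(m,0,2)[0],key=cv2.contourArea);h=cv2.convexHull(cn);P=np.array([back('wrist',q[0],.008)[:2] for q in h]);(gc,r)=cv2.minEnclosingCircle(P.astype(np.float32));print('green',gc,r)
x,y,w,hh=cv2.boundingRect(cn)
c,ar=blob('wrist',f['frame'],(8,40,150),(28,130,255),(x,y,x+w,y+hh)); p=back('wrist',c,.023);print(c,ar,p,(p[:2]-gc)*1000)
cv2.imwrite('pics/s7.png',cv2.resize(g[150:300,200:400],None,fx=4,fy=4,interpolation=cv2.INTER_CUBIC))
```

```text
t 12.5333 tcp [ 0.6123 -0.0131  0.1629] feeder [75.7 60.9] q [-0.14  0.07  1.71  0.    1.35  0.17] F [-0.5  0.4 -0.6] w 0.2789413865853154
R [[0.313, 0.95, 0.008], [0.95, -0.313, -0.001], [0.001, 0.007, -1.0]]
green (0.6286053657531738, 0.04366592317819595) 0.04193400219082832
[321.35459941 132.26409496] 1348 [0.62807247 0.04400992 0.023     ] [-0.53290018  0.34399722]
```

View pics/s7.png

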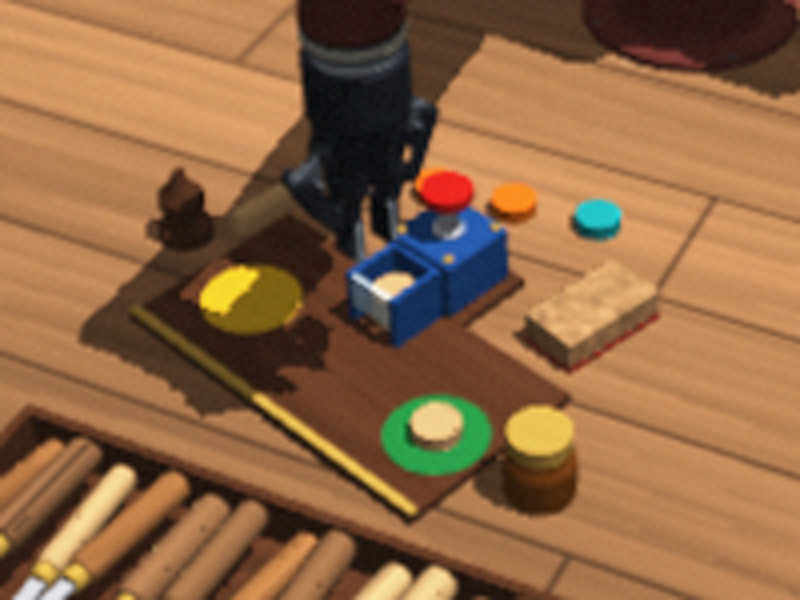

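View pics/w7.png

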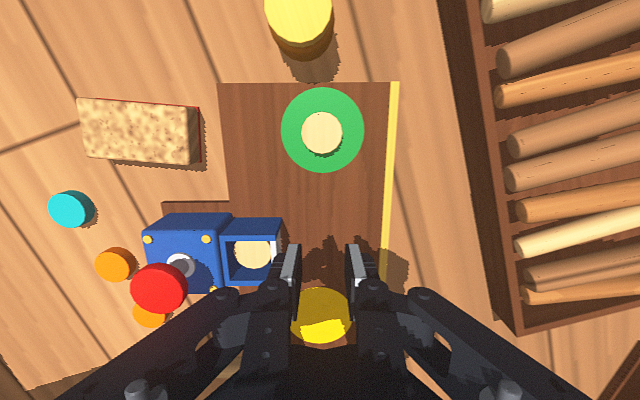

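The plug lies flat and central in the green spot (wrist view (321,132)). The plunger is up, the magazine still holds its plugs, nothing nearby has moved, and the arm is clear. Handing in.

```bash
python3 -c "
from plant import manip
print(manip.job_done())"
```

```text
the job is handed in; nothing more can be done
None
```

The job is handed in at about 12.5 s of the 45 s allowed; no verdict was reported.

- **Press:** I pressed the plunger once with shut fingers until it met its stop (z = 0.077 m, force up to 10 N). It came back up when released, and one plug came out onto the board.
- **Push:** I pushed that plug sideways with the fingertips slightly apart, so they formed a V behind it. Then I backed off and lifted clear.
- **Plug position:** the last wrist picture puts the plug's centre about 1 mm from the green spot's centre, against 22 mm allowed. An earlier wrist picture gave about 2 mm, within the 2 mm calibration error. It looks flat in both final views.
- **Rest of the scene:** the plunger is up, and a plug shows in the magazine one place lower. I did not separately measure the two remaining plugs. The sanding block, wax jar and finial look unmoved. The chisel is partly hidden in the last pictures but was in place in earlier ones. The mallet, bottle and rasp were out of the final views, and the arm never came near them after leaving its start position.
- **Problems:** my first two move calls were refused as invalid input (rows with a field left out), with no motion. A rough colour-based reading from the top camera put the ejected plug 7 mm off in x, because its search box cut the plug off. I used the scene camera instead, and the wrist camera later agreed with it.

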